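# Find the release groove of a circuit-board holder by feel and press its catch

## Task

The board holder on the repair bench has a release groove hidden somewhere along the dark edge rail on its robot side. Touch the top of the edge on the yellow start pad with a fingertip, move onto the plain dark stretch beside the pad and touch the edge there too, feel on along the edge to find the groove, and press the catch inside it fully home so that the red clamps open. Leave the circuit board lying in the holder and the solder spool, bottle and meter where they stand.

Things in the scene. Friction and masses are not known exactly. Their poses are not given: they have to be found in the camera images.
- holder: Board holder bolted to the bench, aluminium base 245 (x) x 420 (y) x 12 mm; origin at the centre of its underside. Its edge, a wall 30 mm thick with a flat top 50 mm above the bench, runs parallel to the holder's y axis along the robot side, centre line at x = -100 mm, y = +200 to -200. Two red clamps over the ends of the board swing up as the catch goes down.
- edge_mid (a point): Middle of the edge's top (holder x -100, y 0, z 50 mm). Parts of the edge, y in mm: black block 200 to 155, yellow pad 155 to 125, dark lead-in 125 to 90, dark steel rail 90 to -90, black block -90 to -200; tops flush within 0.5 mm. The release groove's middle is anywhere from y +50 to -50: a gap in the rail 44 mm wide along y, open above, front and back, its floor the catch, 14 mm deep.
- edge_right (a point): Where the steel rail ends at the right black block, on top of the edge (holder x -100, y -90, z 50 mm). For 25 mm behind and 20 mm in front of the edge nothing stands above 16 mm over the bench.
- start_pad: Yellow start pad, part of the edge near its +y end, 30 mm along the edge, 31 mm thick; fixed to the holder. Origin at the middle of its top face (holder x -100, y +140, z +50.5 mm).
- lead_in: Plain dark stretch of the edge next to the pad, 35 mm along the edge; fixed to the holder. Origin at the middle of its top face (holder x -100, y +107.5, z +50.5 mm). The groove is never in it; it lies on from here towards the holder's -y.
- catch (a joint): Travel of the catch in the groove, a dark bar 27 mm thick, coloured like the rail, the floor of the groove (elsewhere hidden inside the rail): 0 up (top face 36 mm above the bench), 0.009 m fully home (27 mm above the bench). It moves straight down, takes about 5 to 6 N, ends on a hard stop and stays where it is pushed. This value does not tell where the groove is.
- board: Loose green circuit board 150 x 300 x 5 mm with silver heat sinks, 0.4 kg, lying in the holder on ledges with its underside 26 mm above the bench; origin at the centre of its underside. Its edge is 52 mm behind (holder +x of) the centre line of the edge. To be left alone.
- solder_spool: Loose steel-coloured solder spool, 60 mm across, 58 mm tall, standing on end; origin at the centre of its underside. Bystander.
- flux_bottle: Loose white bottle with a steel cap, 56 mm across, 110 mm tall; origin at the centre of its underside. Bystander.
- meter: Loose green hand-held meter lying on its back, 150 x 78 x 36 mm (44 mm at its dial); origin at the centre of its underside. Bystander.
- clamp_left (a joint): Angle of the red clamp (24 x 40 x 5 mm) over the holder's +y end of the board: 0 shut, about 0.9 rad open. Driven by the catch only (0.1 rad per mm of catch travel).
- clamp_right (a joint): Angle of the red clamp (24 x 40 x 5 mm) over the holder's -y end of the board: 0 shut, about 0.9 rad open. Driven by the catch only (0.1 rad per mm of catch travel).

How it is judged:
By the outcome, as a careful person would: the job done as asked, in the order asked, and still so for the second after the job is handed in, with the robot touching nothing.
It also fails if it takes over 58 s, if anything falls off the work surface, if the arm or the gripper's body presses on something with over 40 N, if the wrist force passes 120 N, or if a joint passes its speed limit or range.

## Robot

A 6-joint arm with a two-finger parallel gripper is mounted at the origin on the work surface. World frame = base frame: x ahead of the robot, y to its left, z up, the work surface at z = 0. Lengths are in m, angles in rad, forces in N, time in s.
With the tool pointing down it reaches from about 0.4 to 0.925 m from the base axis. Payload 12.5 kg.
Tool frame: the origin (TCP) lies on the centre line of the jaws, within the pads' length; the fingertips stand 8 mm ahead of it and the grasp point (between the pads) lies 11 mm behind it (env.tips_ahead is the distance from the TCP to the fingertips, in m); z points along the fingers, y is the line along which they close (so a half turn about z gives the same grasp; the last joint's range is limited). The gripper opens to 95 mm and grips with 3 to 60 N. Pads are 20 mm wide; open, the fingers measure 119 mm over their backs; the gripper's body (75 mm by 180 mm) begins 59 mm behind the grasp point.
Start: joints at [-1.336, 0.491, 1.559, -0, 1.092, -0.106], TCP at [0.209, -0.589, 0.223] pointing down, gripper open.
Joint ranges: [-3.1, 3.1], [-0.84, 2.19], [0.05, 2.79], [-1.13, 4.28], [0.06, 2.93], [-2.69, 2.69]. Speed limits (rad/s): [2.22, 2.22, 2.79, 3.14, 3.14, 3.14].

## Interface

Orientations are given as a unit quaternion [w, x, y, z].
In Python, from workcell import monitor, optics, order, models, env gives the robot as it stands.
- The arm moves only by the tool arm_command, never from a script. Its arguments are lists of equal length, an entry for each row: "linear": the shift along the world's x, y, z in mm, a list of three; "dr": the turn, a rotation vector about the world's x, y, z in rad, a list of three; "gripper": the gripper's target within -1 to 1 (shut at 1, half-way at 0, fully open at -1). A call has exactly 8 rows; each row is the pose to reach, as a shift and turn from the pose commanded when the call began; what a row does not reach only later rows make up. A row lasts 1/8 s, in which the tool goes at most 62.5 mm and 10.7 degrees, less where a joint would pass 70% of its speed; a pose out of reach is approached as far as the arm can. A call with a gripper value outside its range is refused whole. The fingers move at their own pace and stop on an object; "squeeze" is the grip in N (left out, the last holds). Time passes only in rows, so rows that repeat a pose let the fingers close, or fill a call up. It gives the time, the measured TCP pose, the force, the opening and the grip force at its end, in the units of the state.
- monitor.sense(): the state, without advancing time (a new reading comes with each control period).
- optics.camera(name): name is "scene" or "side" or "wrist"; returns the picture (384x512x3 uint8, red, green, blue); there is no depth.
- optics.camera_params(name): a dict with "camera_matrix" (3x3 intrinsics, pixels), "xyz" and "attitude" of the camera in the world. Camera axes: x right, y down, z forward; pixel columns grow to the right and rows downward; lengths in m; the calibration is good to about 2 mm. The wrist camera is an equidistant fisheye: a pixel r from the principal point sees the ray r / f radians off the axis. A picture is of the moment at which its call begins: read the wrist's pose just before it. camera_params takes no time and is no camera call; for the wrist camera it gives the pose at the moment of the call.
- order.sign_off(): hands the job in; it is judged then, once.
Trained networks look in the newest picture that a camera, given by its name, has taken for a name from the list of things; names that differ only in an ending like _2 or _b are one class to them, and where a whole thing is asked for, a point or a joint stands for the part that bears it (a point fixed in the world has none). Each returns a list of dicts, best first, with "score" (0 to 1); they miss things now and then, are a little off and sometimes report something else, mostly with a low value. They report only what shows in the picture. A call takes as long as a camera call.
- models.search_frame(camera, target): "location" ([column, row] in pixels, amid what is visible of it).
- models.trace(camera, target): "region" (384x512 bool, what is visible of it) and "location" ([column, row] in pixels, amid what is visible of it).
- models.landmark_of(camera, target): "location" ([column, row] in pixels: a listed point, or the origin of a listed thing).
The state is a dict: "clock": time; "joints": joint angles; "qd": joint speeds; "joint_torque": joint torques, N m; "ee_pos": TCP position; "eef_rot": TCP orientation; "force": force on the tool from outside, world axes, zero at the start; "ft_torque": the same for the moment, N m; "width": opening from 0.0 (shut) to 1.0 (fully open); "grip_force": force on a finger pad.
Only numpy, scipy, OpenCV 4.12 (cv2) and the standard library are available. Lean on these libraries where they do the work, as an engineer would, in place of code of your own. Each camera call takes 0.05 s, during which the arm holds its last target. There are 200 camera calls.

## Working session

There is one attempt and no reset: what is moved stays moved. The work goes in short steps, Python scripts to look and compute and a tool call to move; the robot and the scene stay as the last step left them, time stands still between calls to the robot, and variables do not carry over. Pictures are saved under pics/ and viewed, at most 10 in all, crops included, and the job is handed in when it is done.

Besides the shell and the picture viewer there is one more tool, called after "Emit:" in YAML: its name, and indented under it one key for each argument. arm_command: Moves the arm, as the interface text tells. Its arguments: {"type":"object","properties":{"linear":{"type":"array"},"dr":{"type":"array"},"gripper":{"type":"array"},"squeeze":{"type":"number"}},"required":["linear","dr","gripper"]}

```bash
mkdir -p pics; ls; cat > h.py <<'E'
import numpy as np, cv2
from scipy.spatial.transform import Rotation as R
from workcell import monitor, optics, order, models, env
def rot(a):
    a=np.array(a,float)
    if a.shape==(3,3): return a
    return R.from_quat(a,scalar_first=True).as_matrix()
def ray(cam,p,uv):
    K=np.array(p["camera_matrix"]);d=np.array([(uv[0]-K[0,2])/K[0,0],(uv[1]-K[1,2])/K[1,1]])
    if cam=="wrist":
        r=np.hypot(*d); v=np.array([*(d/r*np.sin(r)),np.cos(r)]) if r>0 else np.array([0,0,1.])
    else: v=np.array([*d,1.])
    return np.array(p["xyz"]),rot(p["attitude"])@v
def at_z(cam,p,uv,z):
    o,v=ray(cam,p,uv); return o+v*(z-o[2])/v[2]
def sv(n,im): cv2.imwrite("pics/"+n,cv2.cvtColor(im,cv2.COLOR_RGB2BGR))
E
python3 - <<'E'
from h import *
s=monitor.sense();print(s["clock"],s["ee_pos"],s["eef_rot"],s["force"],env.tips_ahead)
for c in ["scene","side"]:
    im=optics.camera(c);sv(c+"0.png",im);p=optics.camera_params(c);print(c,p["xyz"])
    for t,z in [("edge_mid",.05),("edge_right",.05),("start_pad",.0505),("lead_in",.0505),("holder",0),("board",.026)]:
        for d in models.landmark_of(c,t)[:1]: print(t,d["score"],d["location"],at_z(c,p,d["location"],z).round(4))
E
```

```text
pics
0.0 [ 0.20886585 -0.58884165  0.2220548 ] [-5.39967723e-04  9.85516007e-01  1.69581561e-01 -4.40085957e-05] [-1.22176152  0.16533062  0.28343078] 0.008
scene [1.13971503 0.8638776  0.86072128]
edge_mid 0.87 [274.5, 178.8] [ 0.5004 -0.0537  0.05  ]
edge_right 0.69 [264.7, 167.5] [ 0.494  -0.1257  0.05  ]
start_pad 0.51 [297.5, 206.5] [0.5174 0.1017 0.0505]
lead_in 0.67 [291.9, 201.4] [0.5183 0.073  0.0505]
holder 0.23 [298.0, 206.6] [0.4775 0.0554 0.    ]
board 0.57 [241.0, 195.2] [ 0.625  -0.0583  0.026 ]
side [0.47465331 0.990696   0.96384687]
edge_mid 0.8 [274.9, 181.1] [ 0.5066 -0.0466  0.05  ]
edge_right 0.65 [279.1, 167.3] [ 0.4964 -0.122   0.05  ]
start_pad 0.57 [239.1, 181.5] [ 0.6276 -0.0312  0.0505]
lead_in 0.44 [266.7, 207.6] [0.5244 0.0838 0.0505]
holder 0.91 [246.8, 187.8] [ 0.6048 -0.0572  0.    ]
board 0.66 [237.0, 180.3] [ 0.6399 -0.0641  0.026 ]
```

```bash
python3 -c "
import cv2,numpy as np
a=cv2.imread('pics/scene0.png');b=cv2.imread('pics/side0.png')
f=lambda i,x,y:cv2.resize(i[y:y+150,x:x+200],(800,600),interpolation=cv2.INTER_CUBIC)
cv2.imwrite('pics/s1.png',f(b,180,120)); cv2.imwrite('pics/s2.png',f(a,180,120))"
```

```text
(no output)
```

View pics/s1.png

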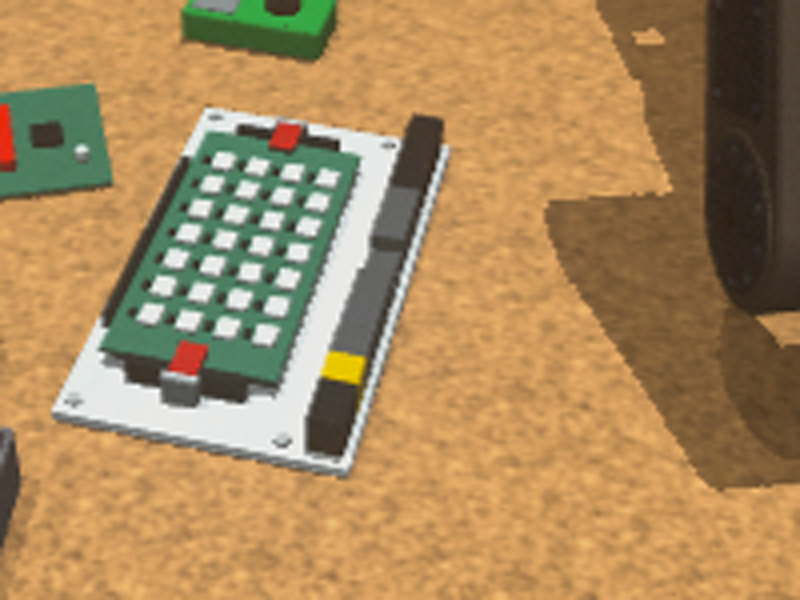

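View pics/s2.png

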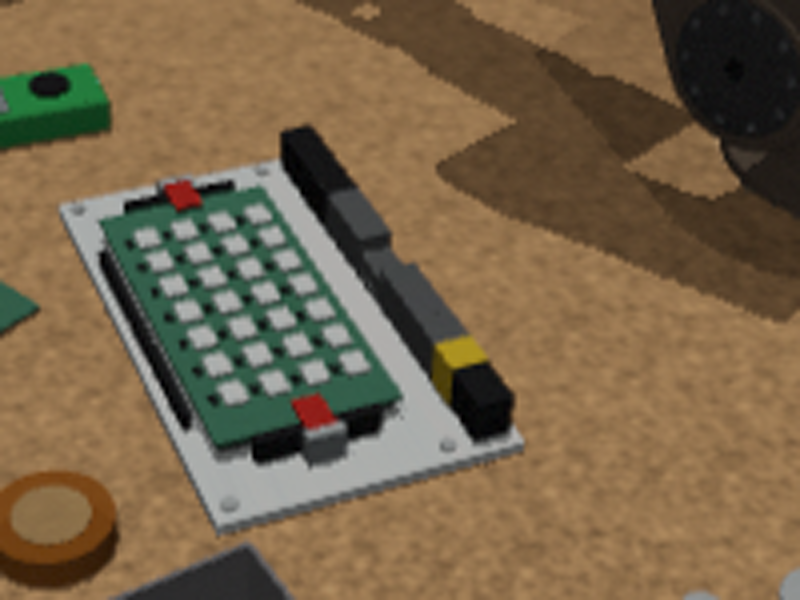

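The side crop shows the holder lying well clear. The yellow pad is at crop (344,368), and a step in the rail that is probably the groove is near (375,250). In the scene crop the pad is at (462,352) and the gap near (385,258). I'll fit the holder pose from the base corners.

```bash
cat > fit.py <<'E'
from h import *
from scipy.optimize import least_squares
P={c:optics.camera_params(c) for c in ["scene","side"]}
def proj(c,X):
    p=P[c];v=rot(p["attitude"]).T@(X-np.array(p["xyz"]));k=np.array(p["camera_matrix"])@v;return k[:2]/k[2]
def W(q,h):
    c,s=np.cos(q[2]),np.sin(q[2]);return np.array([q[0]+c*h[0]-s*h[1],q[1]+s*h[0]+c*h[1],h[2]])
C=lambda sx,sy:(sx*.1225,sy*.21,.012)
obs=[("side",C(1,-1),(207,108)),("side",C(-1,-1),(448,147)),("side",C(-1,1),(348,468)),("side",C(1,1),(52,410)),
("scene",C(1,-1),(62,206)),("scene",C(-1,1),(521,440)),("scene",C(1,1),(218,520)),
("side",(-.1,.14,.0505),(344,368)),("scene",(-.1,.14,.0505),(462,352))]
px=lambda uv:np.array([180+uv[0]/4-.375,120+uv[1]/4-.375])
f=lambda q:np.concatenate([proj(c,W(q,h))-px(u) for c,h,u in obs])
r=least_squares(f,[.6,-.05,-.1]);q=r.x
if __name__=="__main__":
    print(q,f(q).reshape(-1,2).round(1).tolist())
    for y in (.2,.14,.1075,.05,0,-.05,-.09): print(y,W(q,(-.1,y,.05)).round(4),[((proj(c,W(q,(-.1,y,.05)))-[180,120])*4).round(0) for c in ("side","scene")])
E
python3 fit.py
```

```text
[ 0.6034074  -0.05291368 -0.15753621] [[-0.1, -0.6], [1.1, -0.3], [0.4, 0.6], [-0.4, 0.1], [-1.1, -0.9], [1.1, -0.0], [-0.5, 1.0], [-0.1, -0.2], [-0.2, -0.3]]
0.2 [0.536  0.1603 0.05  ] [array([324., 421.]), array([496., 399.])]
0.14 [0.5266 0.101  0.05  ] [array([342., 366.]), array([460., 350.])]
0.1075 [0.5215 0.0689 0.05  ] [array([352., 338.]), array([441., 325.])]
0.05 [0.5125 0.0122 0.05  ] [array([368., 291.]), array([410., 282.])]
0 [ 0.5046 -0.0372  0.05  ] [array([381., 252.]), array([385., 247.])]
-0.05 [ 0.4968 -0.0866  0.05  ] [array([394., 215.]), array([360., 214.])]
-0.09 [ 0.4905 -0.1261  0.05  ] [array([403., 187.]), array([342., 189.])]
```

Emit:
arm_command:
  linear:
    - [26,54,0]
    - [52,108,0]
    - [78,162,0]
    - [104,216,0]
    - [130,270,0]
    - [156,324,0]
    - [182,378,0]
    - [208,432,0]
  dr:
    - [0,0,-0.06]
    - [0,0,-0.12]
    - [0,0,-0.19]
    - [0,0,-0.25]
    - [0,0,-0.31]
    - [0,0,-0.37]
    - [0,0,-0.44]
    - [0,0,-0.5]
  gripper: [1,1,1,1,1,1,1,1]
  squeeze: 10

```text
clock: 1.7
ee_pos: [0.4176, -0.1553, 0.223]
eef_rot: [0.0, 0.997, -0.081, 0.0]
force: [0.6, -0.6, 0.8]
width: 0.213
grip_force: 0.0
```

Emit:
arm_command:
  linear:
    - [23,54,0]
    - [46,108,0]
    - [69,162,0]
    - [92,216,0]
    - [109,256,0]
    - [109,256,-50]
    - [109,256,-100]
    - [109,256,-125]
  dr:
    - [0,0,0]
    - [0,0,0]
    - [0,0,0]
    - [0,0,0]
    - [0,0,0]
    - [0,0,0]
    - [0,0,0]
    - [0,0,0]
  gripper: [1,1,1,1,1,1,1,1]

```text
clock: 2.7
ee_pos: [0.525, 0.0991, 0.0955]
eef_rot: [0.0, 0.997, -0.079, -0.001]
force: [1.1, 0.3, -0.9]
width: 0.006
grip_force: 0.0
```

```bash
python3 - <<'E'
from h import *
from fit import W,q,proj
s=monitor.sense();print(s["clock"],s["ee_pos"],s["force"],s["width"])
p=optics.camera_params("wrist");im=optics.camera("wrist");sv("w1.png",cv2.resize(im,(800,600)))
K=np.array(p["camera_matrix"])
for t in ["start_pad","lead_in","edge_right"]:
    for d in models.landmark_of("wrist",t)[:1]: print(t,d["score"],d["location"],at_z("wrist",p,d["location"],.0505).round(4))
def pw(X):
    v=rot(p["attitude"]).T@(X-np.array(p["xyz"]));th=np.arctan2(np.hypot(v[0],v[1]),v[2]);return K[:2,2]+K[0,0]*th*v[:2]/np.hypot(v[0],v[1])
for y in (.155,.125,.09,.05,0,-.05,-.09): print(y,[(pw(W(q,(x,y,.05)))*1.5625).round() for x in(-.115,-.085)])
E
```

```text
2.7 [0.52504486 0.09908474 0.09545333] [ 1.13596022  0.29982482 -0.89095724] 0.005768666705686458
start_pad 0.8 [247.0, 208.2] [0.5294 0.1011 0.0505]
lead_in 0.71 [294.8, 207.9] [0.5238 0.0655 0.0505]
edge_right 0.68 [489.1, 198.8] [ 0.4974 -0.1286  0.0505]
0.155 [array([357., 358.]), array([355., 301.])]
0.125 [array([417., 358.]), array([419., 301.])]
0.09 [array([487., 357.]), array([491., 300.])]
0.05 [array([561., 355.]), array([568., 300.])]
0 [array([642., 351.]), array([652., 299.])]
-0.05 [array([710., 347.]), array([720., 299.])]
-0.09 [array([754., 344.]), array([765., 298.])]
```

View pics/w1.png

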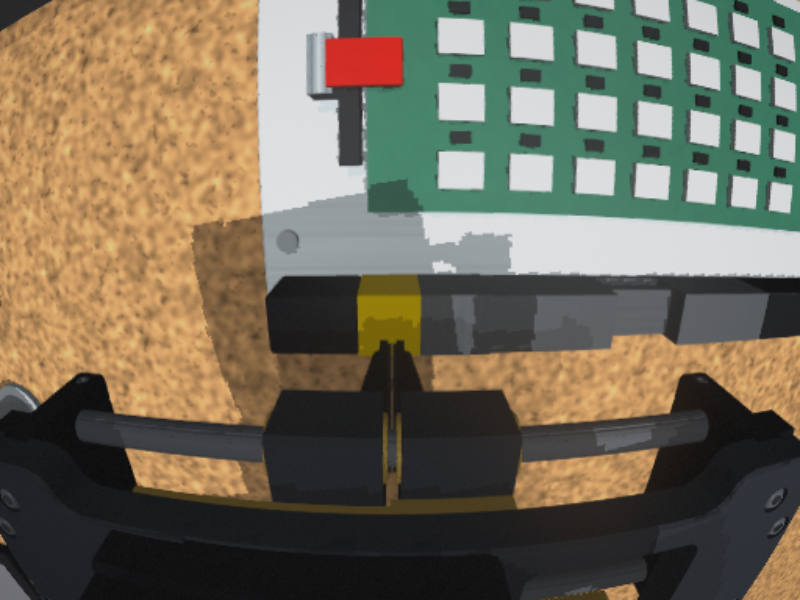

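The pad is at (390,320), directly ahead of the fingertips. The groove shows at columns 612–680, which puts its middle near holder y ≈ -3 mm; I'll confirm that by touch. Next I lower onto the pad.

Emit:
arm_command:
  linear:
    - [2,0,-20]
    - [2,0,-30]
    - [2,0,-35]
    - [2,0,-36]
    - [2,0,-37]
    - [2,0,-38]
    - [2,0,-39]
    - [2,0,-39]
  dr:
    - [0,0,0]
    - [0,0,0]
    - [0,0,0]
    - [0,0,0]
    - [0,0,0]
    - [0,0,0]
    - [0,0,0]
    - [0,0,0]
  gripper: [1,1,1,1,1,1,1,1]

```text
clock: 3.9
ee_pos: [0.528, 0.0989, 0.0588]
eef_rot: [0.0, 0.997, -0.08, 0.0]
force: [-0.5, -0.4, 2.1]
width: 0.001
grip_force: 1.2
```

Emit:
arm_command:
  linear:
    - [0,0,-0.5]
    - [0,0,-1]
    - [0,0,-1]
    - [0,0,-1.5]
    - [0,0,-1.5]
    - [0,0,-2]
    - [0,0,-2]
    - [0,0,-2]
  dr:
    - [0,0,0]
    - [0,0,0]
    - [0,0,0]
    - [0,0,0]
    - [0,0,0]
    - [0,0,0]
    - [0,0,0]
    - [0,0,0]
  gripper: [1,1,1,1,1,1,1,1]

```text
clock: 4.9
ee_pos: [0.528, 0.099, 0.0587]
eef_rot: [-0.0, 0.997, -0.079, 0.001]
force: [-8.1, -1.8, 28.4]
width: 0.002
grip_force: 14.5
```

Firm contact on the pad, with the surface at TCP z ≈ 0.0587. Next is the lead-in.

Emit:
arm_command:
  linear:
    - [0,0,10]
    - [-3,-18,10]
    - [-5,-31,10]
    - [-5,-31,4]
    - [-5,-31,2]
    - [-5,-31,1]
    - [-5,-31,1]
    - [-5,-31,1]
  dr:
    - [0,0,0]
    - [0,0,0]
    - [0,0,0]
    - [0,0,0]
    - [0,0,0]
    - [0,0,0]
    - [0,0,0]
    - [0,0,0]
  gripper: [1,1,1,1,1,1,1,1]

```text
clock: 5.9
ee_pos: [0.5227, 0.0672, 0.0587]
eef_rot: [0.001, 0.997, -0.079, -0.0]
force: [-6.5, -9.7, 23.4]
width: 0.006
grip_force: 12.1
```

Emit:
arm_command:
  linear:
    - [-1,-8,0.5]
    - [-2.5,-16,0.5]
    - [-4,-24,0.5]
    - [-5,-32,0.5]
    - [-6,-40,0.5]
    - [-7.5,-48,0.5]
    - [-9,-56,0.5]
    - [-10,-64,0.5]
  dr:
    - [0,0,0]
    - [0,0,0]
    - [0,0,0]
    - [0,0,0]
    - [0,0,0]
    - [0,0,0]
    - [0,0,0]
    - [0,0,0]
  gripper: [1,1,1,1,1,1,1,1]

```text
clock: 6.9
ee_pos: [0.5134, 0.0042, 0.0583]
eef_rot: [-0.0, 0.997, -0.08, 0.001]
force: [0.4, 5.9, 8.1]
width: 0.004
grip_force: 3.7
```

Emit:
arm_command:
  linear:
    - [-1,-6,0]
    - [-2,-12,0]
    - [-3,-18,0]
    - [-4,-24,0]
    - [-5,-30,0]
    - [-6,-36,0]
    - [-6.5,-41,0]
    - [-7,-44,0]
  dr:
    - [0,0,0]
    - [0,0,0]
    - [0,0,0]
    - [0,0,0]
    - [0,0,0]
    - [0,0,0]
    - [0,0,0]
    - [0,0,0]
  gripper: [1,1,1,1,1,1,1,1]

```text
clock: 7.9
ee_pos: [0.5058, -0.0404, 0.0581]
eef_rot: [0.0, 0.997, -0.08, -0.0]
force: [0.6, -0.7, 0.1]
width: 0.004
grip_force: 0.0
```

The load dropped to zero at holder y ≈ -3 mm, so the tip is over the groove. I'll lower into it, down to just above the catch first.

Emit:
arm_command:
  linear:
    - [0,0,-2]
    - [0,0,-4]
    - [0,0,-6]
    - [0,0,-8]
    - [0,0,-10]
    - [0,0,-12]
    - [0,0,-12]
    - [0,0,-12]
  dr:
    - [0,0,0]
    - [0,0,0]
    - [0,0,0]
    - [0,0,0]
    - [0,0,0]
    - [0,0,0]
    - [0,0,0]
    - [0,0,0]
  gripper: [1,1,1,1,1,1,1,1]

```text
clock: 8.9
ee_pos: [0.5059, -0.0401, 0.0462]
eef_rot: [0.0, 0.997, -0.08, -0.0]
force: [-1.0, 1.1, -0.4]
width: 0.006
grip_force: 0.0
```

Emit:
arm_command:
  linear:
    - [0,0,-2]
    - [0,0,-4]
    - [0,0,-6]
    - [0,0,-8]
    - [0,0,-10]
    - [0,0,-11]
    - [0,0,-12]
    - [0,0,-12]
  dr:
    - [0,0,0]
    - [0,0,0]
    - [0,0,0]
    - [0,0,0]
    - [0,0,0]
    - [0,0,0]
    - [0,0,0]
    - [0,0,0]
  gripper: [1,1,1,1,1,1,1,1]

```text
clock: 9.9
ee_pos: [0.5061, -0.0401, 0.0352]
eef_rot: [0.0, 0.997, -0.079, 0.001]
force: [-3.7, -0.6, 15.8]
width: 0.007
grip_force: 8.6
```

Close to the stop (0.0352 at 16 N). I'll press a little further, hold, then lift clear.

Emit:
arm_command:
  linear:
    - [0,0,-0.5]
    - [0,0,-0.5]
    - [0,0,-1]
    - [0,0,-1]
    - [0,0,-1]
    - [0,0,-1]
    - [0,0,-1]
    - [0,0,-1]
  dr:
    - [0,0,0]
    - [0,0,0]
    - [0,0,0]
    - [0,0,0]
    - [0,0,0]
    - [0,0,0]
    - [0,0,0]
    - [0,0,0]
  gripper: [1,1,1,1,1,1,1,1]

```text
clock: 10.9
ee_pos: [0.5062, -0.0401, 0.035]
eef_rot: [0.0, 0.997, -0.079, 0.001]
force: [-7.3, 1.8, 30.9]
width: 0.004
grip_force: 15.6
```

Emit:
arm_command:
  linear:
    - [0,0,10]
    - [0,0,30]
    - [0,0,60]
    - [0,0,100]
    - [0,0,140]
    - [0,0,160]
    - [0,0,160]
    - [0,0,160]
  dr:
    - [0,0,0]
    - [0,0,0]
    - [0,0,0]
    - [0,0,0]
    - [0,0,0]
    - [0,0,0]
    - [0,0,0]
    - [0,0,0]
  gripper: [1,1,1,1,1,1,1,1]

```text
clock: 11.9
ee_pos: [0.5055, -0.04, 0.1922]
eef_rot: [-0.0, 0.997, -0.08, -0.001]
force: [-0.4, -0.1, 0.8]
width: 0.007
grip_force: 0.0
```

```bash
python3 - <<'E'
from h import *
print(monitor.sense()["clock"])
a=optics.camera("side");b=optics.camera("wrist")
sv("e.png",np.hstack([cv2.resize(a[110:280,160:330],(400,400)),cv2.resize(b,(400,400))]))
E
```

```text
11.9
```

View pics/e.png

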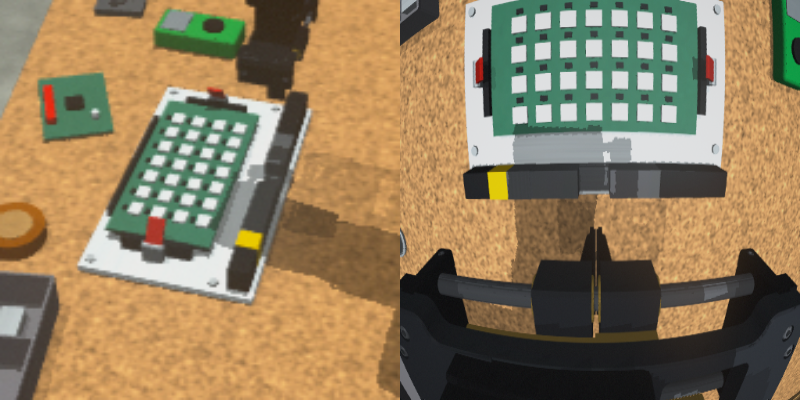

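Both red clamps, at (480,70) and (710,70) in the wrist view, are swung up clear of the board. The board lies in place and the tool is well clear, so I'm handing in.

```bash
python3 -c "
from workcell import order
print(order.sign_off())"
```

```text
the job is handed in; nothing more can be done
None
```

I touched the pad and then the lead-in, felt along the edge to the groove at about holder y = -3 mm, and pressed the catch to its hard stop (31 N). Both red clamps are open, the board is still in the holder, nothing but the edge and the catch was touched, and the job was handed in at about 12 s.

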